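# Shut the sorter's drawers and hold its diverter flap at the balance point

### The job

The sorter's two drawers are loaded: push both fully home. Then take the diverter flap by the bar on its free edge, swing it up to its upright balance point, where it would fall neither way, and finish while still gripping it there, steady, so that a colleague can put the locking pin in. Leave the loose bottles, jar, tape, carton and screwdriver around standing or lying where they are.

Things in the scene. Friction and masses are not known exactly. Their poses are not given: they have to be found in the camera images.
- sorter: bottle sorter fixed to the table: a white box 180 mm deep (x), 300 mm wide (y), its deck 100 mm high, with two drawers side by side in its front and a metal flap hinged on its middle. Origin: centre of its underside. Its x axis points from the front (drawer side) to the back, y to its left, z up.
- flap (a joint): angle (rad) of the hinged flap about a hinge that runs along the sorter's x axis: 0 = leaf upright over its hinge, which is its balance point; positive leans to the sorter's left (+y), negative to its right. It swings freely, without any friction to speak of, and falls to a rest at +0.85 or -0.85 on one of the sides (either may be the start). It weighs 0.18 to 0.35 kg
- flap_hinge (a point): point on the hinge axis at the flap's middle, 125 mm above the table, 125 mm above the sorter's origin
- flap_bar (a point): centre of the round steel bar along the flap's free edge, by which to grip it: 12 mm diameter, 100 mm long, along the sorter's x axis, 100 mm from the hinge axis. The leaf under it is an aluminium plate 100 mm wide, 5 mm thick. Thin posts (tops 163 mm above the table) stand under the leaning leaf near its two ends; its middle is free for fingers. At rest the bar is 191 mm above the table
- drawer_left (a joint): how far the left (+y) drawer is pulled out (m): 0 = fully home, 0.085 = fully out. Slides along the sorter's x axis, stays where left, needs about 2 to 3 N to push, and meets a hard stop at 0
- drawer_left_front (a point): centre of the left (+y) drawer's flat grey front face, which is 137 mm wide and 78 mm tall, its lower edge 6 mm above the table; the point moves with the drawer and is 45 mm above the table. Push on it towards the sorter's +x to shut the drawer; shut, it is 98 mm in front of the sorter's origin and 73.5 mm to its side
- drawer_right (a joint): how far the right (-y) drawer is pulled out (m): 0 = fully home, 0.085 = fully out. Slides along the sorter's x axis, stays where left, needs about 2 to 3 N to push, and meets a hard stop at 0
- drawer_right_front (a point): centre of the right (-y) drawer's flat grey front face, which is 137 mm wide and 78 mm tall, its lower edge 6 mm above the table; the point moves with the drawer and is 45 mm above the table. Push on it towards the sorter's +x to shut the drawer; shut, it is 98 mm in front of the sorter's origin and 73.5 mm to its side
- bottle_a_mid (a point): amber glass bottle with red cap, 28 mm diameter, 62 mm tall, loose, standing on the table beside the sorter's left side: a bystander, leave it standing; this point is its centre (half-way up)
- bottle_b_mid (a point): amber glass bottle with red cap, 28 mm diameter, 62 mm tall, loose, standing on the table beside the sorter's right side: a bystander, leave it standing; this point is its centre (half-way up)
- bottle_c_mid (a point): amber glass bottle with red cap, 28 mm diameter, 62 mm tall, loose, standing on the table in front of the sorter, midway between the two drawers and 215 to 235 mm before the sorter's origin: a bystander, leave it standing; this point is its centre (half-way up)
- jar_mid (a point): small amber jar with red cap, 26 mm diameter, 45 mm tall, loose, standing on a rear corner of the sorter's deck: a bystander; this point is its centre
- tape_mid (a point): loose roll of yellow tape lying flat on the table to the sorter's right, 90 mm diameter, 40 mm tall: a bystander; this point is its centre
- driver_grip (a point): loose screwdriver lying flat on the table near the robot, on its right: a bystander; this point is on its handle
- carton_mid (a point): loose yellow carton, 120 x 75 x 45 mm, lying on the table near the robot, on its left: a bystander; this point is its centre

How it is judged:
On the way, in this order (a step that is already met when the one before it is completed fails the run):
1. both drawers are pushed fully home (value of joint each of drawer_left, drawer_right below 0.004 m), for 0.2 s.
2. the flap is gripped upright at its balance point, still (value of joint flap between -0.08 and 0.08 rad and velocity of joint flap between -0.15 and 0.15 rad/s and contact force between the fingers and flap above 1 N), for 0.3 s.
At the end, for the whole second after the job is handed in: both drawers are home (within 4 mm), and the fingers hold the flap (more than 1 N) still (under 0.15 rad/s), within 0.08 rad (4.6 degrees) of upright, through the last second (all of step 1 and all of step 2); the arm keeps its last pose, push and grip.
It fails at once if a loose bottle, jar, tape roll, carton or screwdriver is moved more than 30 mm (distance of any of bottle_a_mid, bottle_b_mid, bottle_c_mid, jar_mid, tape_mid, driver_grip, carton_mid from where it was at the start of the episode above 0.03 m).
It fails at once if a bottle or the jar is tipped over (angle between any of bottle_a_mid, bottle_b_mid, bottle_c_mid, jar_mid's own z axis and vertical above 0.6 rad).
It also fails if it takes over 64 s, if anything falls off the work surface, if the arm or the gripper's body presses on something with over 40 N, if the wrist force passes 120 N, or if a joint passes its speed limit or range.

### The arm

A 6-joint arm with a two-finger parallel gripper is mounted at the origin on the work surface. World frame = base frame: x ahead of the robot, y to its left, z up, the work surface at z = 0. Lengths are in m, angles in rad, forces in N, time in s.
With the tool pointing down it reaches from about 0.325 to 0.9 m from the base axis. Payload 6.1 kg.
Tool frame: the origin (TCP) lies midway between the tips of the shut fingers; the grasp point (between the pads) lies bot.hold_point_z behind it (bot.hold_point_z is the distance from the TCP to the grasp point, in m); z points along the fingers, y is the direction in which the jaws open and shut (so a half turn about z gives the same grasp; the last joint's range is limited). The gripper opens to 87 mm and grips with 3 to 60 N. Pads are 19 mm wide; open, the fingers measure 117 mm over their backs; the gripper's body (75 mm by 190 mm) begins 51 mm behind the grasp point.
Start: joints at [-1.42, 0.22, 1.526, -0, 1.395, -0.126], TCP at [0.171, -0.601, 0.197] pointing down, gripper open.
Joint ranges: [-2.98, 2.98], [-0.91, 2.08], [0.09, 2.57], [-1.24, 4.39], [0.2, 2.65], [-2.68, 2.68]. Speed limits (rad/s): [2.57, 2.57, 3.01, 3.14, 3.14, 3.14].

### API

Orientations are given as a unit quaternion [w, x, y, z].
In Python, from station import bot gives the robot as it stands.
- The arm moves only by the tool apply_moves, never from a script. Its argument "deltas" is a list of rows, each an object of numbers: "jaw": the opening, from -1 (shut) to 1 (fully open); "dx", "dy", "dz": the shift along the world's x, y, z in mm; "yaw": the turn about the world's z in rad. A call has 1 to 5 rows; each row shifts and turns the commanded pose from where the row before left it; what a row does not reach is not made up. A row lasts 1/10 s, in which the tool goes at most 50 mm and 8.59 degrees, less where a joint would pass 70% of its speed; a pose out of reach is approached as far as the arm can. A call is refused whole if a number of a shift passes 50 or a number of a turn 0.15, either way. A call with a gripper value outside its range is refused whole. The fingers move at their own pace and stop on an object; the grip force is fixed at half the most. Time passes only in rows, so rows that do not move let the fingers close. It gives the time, the measured TCP pose, the force and the opening at its end, in the units of the state.
- bot.get_state(): the state, without advancing time (a new reading comes with each control period).
- bot.camera(name): name is "scene" or "top" or "wrist"; returns (picture, depth): 480x640x3 uint8, red, green, blue; 480x640 float32, m along the optical axis (not along the pixel's ray), 0 where there is no reading.
- bot.camera_params(name): a dict with "fx", "fy", "cx", "cy" (pixels), "rvec" (rotation vector, rad) and "tvec" (3), from world to camera coordinates, as OpenCV has them. Camera axes: x right, y down, z forward; pixel columns grow to the right and rows downward; lengths in m; the calibration is good to about 2 mm. A picture is of the moment at which its call begins: read the wrist's pose just before it. camera_params takes no time and is no camera call; for the wrist camera it gives the pose at the moment of the call.
- bot.job_done(): hands the job in, once; it reports no verdict.
The state is a dict: "time_s": time; "q": joint angles; "joint_vel": joint speeds; "joint_efforts": joint torques, N m; "tcp_pos": TCP position; "eef_rot": TCP orientation; "ft_force": force on the tool from outside, world axes, zero at the start; "wrist_torque": the same for the moment, N m; "finger_gap": opening from 0.0 (shut) to 1.0 (fully open).
Only numpy, scipy, OpenCV 4.12 (cv2) and the standard library are available. Lean on these libraries where they do the work, as an engineer would, in place of code of your own. Each camera call takes 0.05 s, during which the arm holds its last target. There are 200 camera calls.

## Working session

There is one attempt and no reset: what is moved stays moved. The work goes in short steps, Python scripts to look and compute and a tool call to move; the robot and the scene stay as the last step left them, time stands still between calls to the robot, and variables do not carry over. Pictures are saved under pics/ and viewed, about 8 in all and at most 12, crops included, and the job is handed in when it is done.

Besides the shell and the picture viewer there is one more tool, called after "Request:" as name(argument=value, ...) on one line, values as JSON. apply_moves: Moves the arm, as the interface text tells. Its arguments: {"type":"object","properties":{"deltas":{"type":"array","items":{"type":"object","properties":{"jaw":{"type":"number"},"dx":{"type":"number"},"dy":{"type":"number"},"dz":{"type":"number"},"yaw":{"type":"number"}}}}},"required":["deltas"]}

```bash
mkdir -p pics; cat > h.py <<'E'
import numpy as np, cv2
from station import bot
def cam(n):
    p=bot.camera_params(n); im,d=bot.camera(n); return im,d,p
def world(d,p):
    v,u=np.mgrid[0:480,0:640]
    c=np.stack([(u-p['cx'])/p['fx']*d,(v-p['cy'])/p['fy']*d,d],-1)
    R=cv2.Rodrigues(np.array(p['rvec'],float))[0]
    w=(c-np.array(p['tvec']).ravel())@R
    w[d==0]=np.nan
    return w
E
python3 - <<'E'
from h import *
for n in ('scene','top'):
    im,d,p=cam(n); cv2.imwrite(f'pics/{n}0.png',im[...,::-1]); np.savez(f'{n}0.npz',im=im,d=d,w=world(d,p))
    print(n,p)
print(bot.get_state(),bot.hold_point_z)
E
```

```text
scene {'fx': 556.5769590084359, 'fy': 556.5769590084359, 'cx': 308.6128428031667, 'cy': 240.35275575820725, 'rvec': array([ 0.72816299,  2.72811706, -0.89387325]), 'tvec': array([ 0.43735208, -0.10399143,  1.49012888])}
top {'fx': 577.8021662590223, 'fy': 577.8021662590223, 'cx': 334.3691520708628, 'cy': 239.12424171320814, 'rvec': array([ 2.15577342, -2.09615048,  0.19039419]), 'tvec': array([0.01108311, 0.53213084, 1.51196456])}
{'time_s': 0.1, 'q': array([-1.42010722e+00,  2.21177503e-01,  1.52750765e+00,  7.73605404e-07,
        1.39468150e+00, -1.26077376e-01]), 'joint_vel': array([-0.00087204, -0.00091121, -0.00295466,  0.00080305, -0.0001176 ,
       -0.00034199]), 'joint_efforts': array([ 1.00667192e-03, -4.95945382e+01, -3.88520837e+01,  7.02019664e-02,
        5.15307079e-02, -3.63914330e-05]), 'tcp_pos': array([ 0.17069767, -0.60060842,  0.19572216]), 'eef_rot': array([-8.86933550e-04,  9.90439929e-01,  1.37941872e-01, -1.05342486e-05]), 'ft_force': array([ 0.51088714, -0.0063493 ,  0.19367233]), 'wrist_torque': array([ 0.02596499,  0.03326294, -0.01952791]), 'finger_gap': 0.9970445249816368} 0.0187
```

View pics/top0.png

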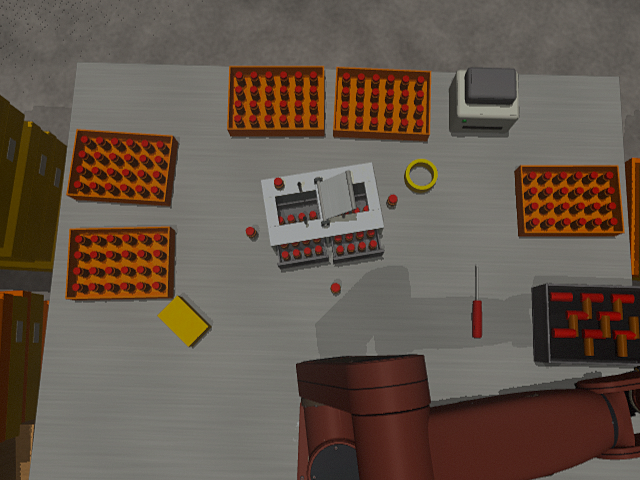

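View pics/scene0.png

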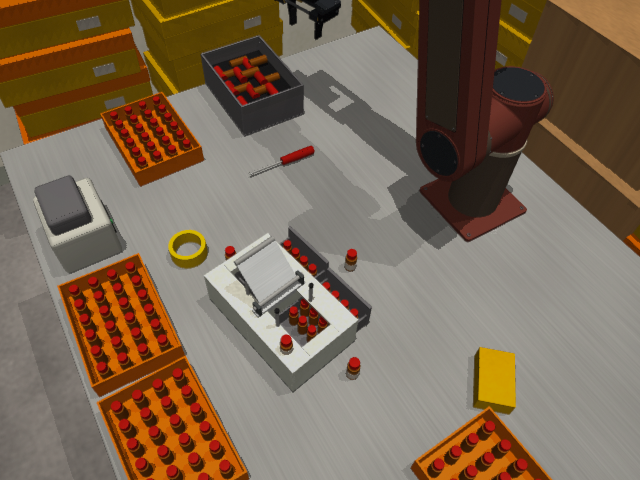

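The top view shows the sorter around (325,210) with its flap leaning right. The bar is near (350,195), bottle_c at (335,288), bottle_a at (251,232), bottle_b at (392,200) and the jar at (279,183). Both drawers are out. Next I'll measure the sorter pose.

```bash
python3 - <<'E'
from h import *
for n in ('top','scene'):
    z=np.load(n+'0.npz'); w=z['w']; im=z['im'].astype(int)
    roi=(w[...,0]>.3)&(w[...,0]<.9)&(abs(w[...,1])<.35)
    sat=im.max(-1)-im.min(-1)
    m=roi&(abs(w[...,2]-.1)<.008)&(sat<40)
    m=cv2.morphologyEx(m.astype('u1'),cv2.MORPH_OPEN,np.ones((3,3)))
    k,l,s,_=cv2.connectedComponentsWithStats(m)
    big=1+np.argmax(s[1:,4]); P=w[l==big][:,:2].astype('f4')
    r=cv2.minAreaRect(P*1000); b=cv2.boxPoints(r); print(n,'deck',r, b.round(0).tolist(), 'medz',np.median(w[l==big][:,2]))
    # flap/bar high points
    m=roi&(w[...,2]>.13)&(w[...,2]<.25); P=w[m]; 
    t=P[P[:,2]>.185]; print('high',len(t),t.mean(0),t.min(0),t.max(0))
    red=roi&(im[...,0]>120)&(im[...,1]<60)&(im[...,2]<60)
    k,l,s,_=cv2.connectedComponentsWithStats(red.astype('u1'))
    for i in range(1,k):
        if s[i,4]>15: 
            q=np.nanmedian(w[l==i],0); print('red',s[i,:2],s[i,4],q.round(3))
    f=roi&(w[...,2]>.05)&(w[...,2]<.09)&(w[...,0]<.55)&(sat<40)
    print('fronttop',f.sum())
E
```

```text
top deck ((616.9840087890625, 61.86579132080078), (183.233154296875, 300.2568054199219), 11.140549659729004) [[498.0, 191.0], [556.0, -103.0], [736.0, -68.0], [678.0, 227.0]] medz 0.09932512349401734
high 258 [ 0.62954525 -0.00932341  0.19269227] [ 0.58022936 -0.02608281  0.18509095] [0.67935789 0.0084596  0.20257167]
red [234 115] 31 [0.865 0.306 0.064]
red [249 115] 34 [0.865 0.264 0.063]
red [264 115] 33 [0.867 0.222 0.063]
red [279 115] 34 [0.869 0.18  0.063]
red [295 115] 33 [0.869 0.137 0.063]
red [310 115] 32 [0.87  0.095 0.063]
red [341 116] 32 [0.869 0.009 0.064]
red [356 117] 31 [ 0.869 -0.033  0.063]
red [371 118] 34 [ 0.868 -0.075  0.064]
red [387 118] 29 [ 0.867 -0.117  0.062]
red [402 119] 31 [ 0.866 -0.159  0.064]
red [417 120] 33 [ 0.866 -0.202  0.063]
red [274 178] 45 [0.663 0.175 0.145]
red [389 195] 48 [ 0.647 -0.13   0.061]
red [364 206] 18 [ 0.616 -0.057  0.064]
red [310 211] 29 [0.597 0.088 0.063]
red [299 213] 26 [0.592 0.117 0.064]
red [288 215] 28 [0.585 0.147 0.065]
red [246 227] 51 [0.547 0.255 0.061]
red [370 240] 31 [ 0.521 -0.077  0.065]
red [359 242] 30
[... 996 characters left out ...]
-0.121  0.063]
red [332 291] 34 [0.493 0.092 0.065]
red [341 300] 35 [0.488 0.123 0.065]
red [144 304] 58 [ 0.865 -0.079  0.063]
red [290 307] 41 [0.595 0.083 0.065]
red [350 309] 35 [0.481 0.152 0.065]
red [299 316] 47 [0.589 0.112 0.065]
red [149 319] 60 [ 0.866 -0.037  0.063]
red [308 325] 50 [0.583 0.141 0.065]
red [156 334] 62 [0.868 0.005 0.063]
red [281 335] 77 [0.661 0.172 0.145]
red [349 357] 86 [0.545 0.25  0.062]
red [172 368] 74 [0.869 0.091 0.063]
red [181 384] 73 [0.867 0.134 0.063]
red [190 403] 75 [0.866 0.175 0.063]
red [199 421] 82 [0.864 0.218 0.063]
red [209 440] 88 [0.863 0.259 0.063]
red [219 460] 92 [0.862 0.302 0.063]
red [204 473] 17 [0.898 0.302 0.063]
fronttop 1210
```

The sorter centre is at about (0.6165, 0.060), yaw 0.194. One push with the open fingers straddling bottle_c can shut both drawers.

Request:
apply_moves(deltas=[{"dx": 17, "dy": 44, "yaw": -0.083, "jaw": 1}, {"dx": 17, "dy": 44, "jaw": 1}, {"dx": 17, "dy": 44, "jaw": 1}, {"dx": 17, "dy": 44, "jaw": 1}, {"dx": 17, "dy": 44, "jaw": 1}])

```text
invalid input at $.deltas[0]: expected keys jaw, dx, dy, dz, yaw
```

Request:
apply_moves(deltas=[{"dx": 17, "dy": 44, "jaw": 1}, {"dx": 17, "dy": 44, "jaw": 1}, {"dx": 17, "dy": 44, "jaw": 1}, {"dx": 17, "dy": 44, "jaw": 1}, {"dx": 17, "dy": 44, "jaw": 1}])

```text
invalid input at $.deltas[0]: expected keys jaw, dx, dy, dz, yaw
```

Request:
apply_moves(deltas=[{"dx": 17, "dy": 44, "jaw": 1}, {"dx": 17, "dy": 44, "jaw": 1}, {"dx": 17, "dy": 44, "jaw": 1}, {"dx": 14, "dy": 44, "jaw": 1}, {"jaw": 1}])

```text
invalid input at $.deltas[0]: expected keys jaw, dx, dy, dz, yaw
```

Request:
apply_moves(deltas=[{"dx": 17, "dy": 44, "dz": 0, "yaw": -0.083, "jaw": 1}, {"dx": 17, "dy": 44, "dz": 0, "yaw": 0, "jaw": 1}, {"dx": 17, "dy": 44, "dz": 0, "yaw": 0, "jaw": 1}, {"dx": 17, "dy": 44, "dz": 0, "yaw": 0, "jaw": 1}, {"dx": 17, "dy": 44, "dz": 0, "yaw": 0, "jaw": 1}])

```text
time_s: 0.6
tcp_pos: [0.256, -0.3792, 0.1962]
eef_rot: [-0.0, 0.995, 0.096, -0.0]
ft_force: [0.4, -0.2, 0.4]
finger_gap: 1.002
```

Request:
apply_moves(deltas=[{"dx": 17, "dy": 44, "dz": 0, "yaw": 0, "jaw": 1}, {"dx": 17, "dy": 44, "dz": 0, "yaw": 0, "jaw": 1}, {"dx": 17, "dy": 44, "dz": 0, "yaw": 0, "jaw": 1}, {"dx": 17, "dy": 44, "dz": 0, "yaw": 0, "jaw": 1}, {"dx": 17, "dy": 44, "dz": 0, "yaw": 0, "jaw": 1}])

```text
time_s: 1.1
tcp_pos: [0.3409, -0.1594, 0.1966]
eef_rot: [0.0, 0.995, 0.096, 0.0]
ft_force: [1.9, 0.1, 0.5]
finger_gap: 1.004
```

Request:
apply_moves(deltas=[{"dx": 17, "dy": 44, "dz": 0, "yaw": 0, "jaw": 1}, {"dx": 17, "dy": 44, "dz": 0, "yaw": 0, "jaw": 1}, {"dx": 17, "dy": 44, "dz": 0, "yaw": 0, "jaw": 1}, {"dx": 14, "dy": 44, "dz": 0, "yaw": 0, "jaw": 1}, {"dx": 0, "dy": 0, "dz": 0, "yaw": 0, "jaw": 1}])

```text
time_s: 1.6
tcp_pos: [0.4061, 0.0199, 0.1965]
eef_rot: [-0.001, 0.995, 0.101, 0.0]
ft_force: [-0.8, -1.2, -0.3]
finger_gap: 1.0
```

```bash
python3 - <<'E'
from h import *
s=bot.get_state(); print(s['tcp_pos'],s['eef_rot'],s['ft_force'])
t=np.array(s['tcp_pos'][:2])-[.6165,.060]; c,n=np.cos(.194),np.sin(.194); print('sorter',c*t[0]+n*t[1],-n*t[0]+c*t[1])
im,d,p=cam('wrist'); cv2.imwrite('pics/w1.png',im[...,::-1])
w=world(d,p); q=w-[.6165,.06,0]; sx=c*q[...,0]+n*q[...,1]; sy=-n*q[...,0]+c*q[...,1]
for lo,hi in ((30,120),(-120,-30)):
    m=(sy>lo/1e3)&(sy<hi/1e3)&(w[...,2]>.04)&(w[...,2]<.09)&(sx>-.2)&(sx<-.09); print('front x',m.sum(), np.percentile(sx[m],[1,5,20]) if m.any() else 0)
E
```

```text
[0.40614303 0.01993507 0.1965127 ] [-1.07403579e-03  9.94918792e-01  1.00674923e-01  6.36649451e-05] [-0.82283474 -1.22383222 -0.33801109]
sorter -0.21413480336601445 0.0012404032980484272
front x 4111 [-0.14471953 -0.14316275 -0.13959158]
front x 5502 [-0.1543705  -0.15193763 -0.14707213]
```

View pics/w1.png

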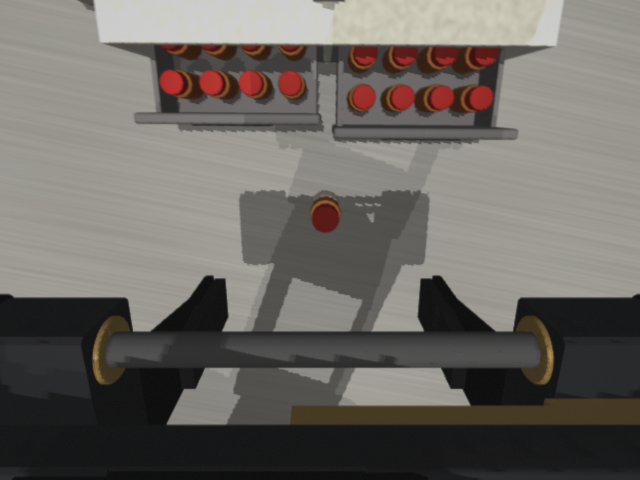

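Request:
apply_moves(deltas=[{"dx": 0, "dy": 0, "dz": -48, "yaw": 0, "jaw": 1}, {"dx": 0, "dy": 0, "dz": -48, "yaw": 0, "jaw": 1}, {"dx": 0, "dy": 0, "dz": -30, "yaw": 0, "jaw": 1}, {"dx": 0, "dy": 0, "dz": -19, "yaw": 0, "jaw": 1}, {"dx": 0, "dy": 0, "dz": 0, "yaw": 0, "jaw": 1}])

```text
time_s: 2.15
tcp_pos: [0.4023, 0.0139, 0.0486]
eef_rot: [-0.001, 0.995, 0.096, -0.003]
ft_force: [-1.1, 0.7, 0.5]
finger_gap: 0.999
```

Request:
apply_moves(deltas=[{"dx": 15.7, "dy": 3.1, "dz": 0, "yaw": 0, "jaw": 1}, {"dx": 15.7, "dy": 3.1, "dz": 0, "yaw": 0, "jaw": 1}, {"dx": 15.7, "dy": 3.1, "dz": 0, "yaw": 0, "jaw": 1}, {"dx": 10, "dy": 2, "dz": 0, "yaw": 0, "jaw": 1}, {"dx": 10, "dy": 2, "dz": 0, "yaw": 0, "jaw": 1}])

```text
time_s: 2.65
tcp_pos: [0.4729, 0.027, 0.0525]
eef_rot: [0.0, 0.995, 0.096, -0.001]
ft_force: [-3.6, -2.8, 3.5]
finger_gap: 1.001
```

Request:
apply_moves(deltas=[{"dx": 8, "dy": 1.6, "dz": 0, "yaw": 0, "jaw": 1}, {"dx": 8, "dy": 1.6, "dz": 0, "yaw": 0, "jaw": 1}, {"dx": 5, "dy": 1, "dz": 0, "yaw": 0, "jaw": 1}, {"dx": 4, "dy": 0.8, "dz": 0, "yaw": 0, "jaw": 1}, {"dx": 0, "dy": 0, "dz": 0, "yaw": 0, "jaw": 1}])

```text
time_s: 3.15
tcp_pos: [0.4985, 0.0333, 0.0518]
eef_rot: [-0.0, 0.995, 0.097, 0.0]
ft_force: [-0.2, 0.7, 0.5]
finger_gap: 0.997
```

Request:
apply_moves(deltas=[{"dx": 4, "dy": 0.8, "dz": 0, "yaw": 0, "jaw": 1}, {"dx": 3, "dy": 0.6, "dz": 0, "yaw": 0, "jaw": 1}, {"dx": 2, "dy": 0.4, "dz": 0, "yaw": 0, "jaw": 1}, {"dx": 2, "dy": 0.4, "dz": 0, "yaw": 0, "jaw": 1}, {"dx": 1, "dy": 0.2, "dz": 0, "yaw": 0, "jaw": 1}])

```text
time_s: 3.65
tcp_pos: [0.5092, 0.0355, 0.0516]
eef_rot: [-0.0, 0.995, 0.097, -0.001]
ft_force: [-8.7, -2.2, 6.1]
finger_gap: 0.999
```

```bash
python3 - <<'E'
from h import *
im,d,p=cam('top'); cv2.imwrite('pics/t2.png',cv2.resize(im[150:320,230:430,::-1],(800,680))[:600])
E
```

```text
(no output)
```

View pics/t2.png

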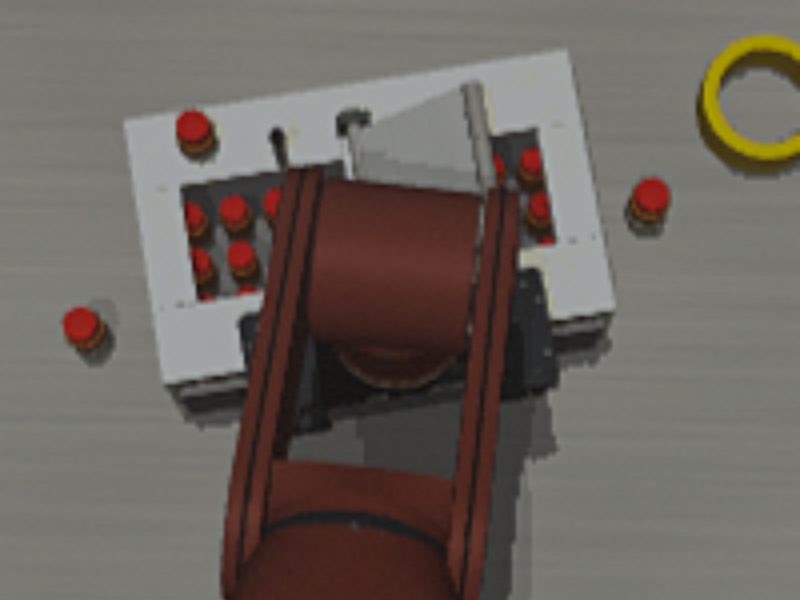

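The crop shows both drawers nearly flush and the bystanders undisturbed. I'll press a little more until the stop shows clearly in the force.

Request:
apply_moves(deltas=[{"dx": 1, "dy": 0.2, "dz": 0, "yaw": 0, "jaw": 1}, {"dx": 1, "dy": 0.2, "dz": 0, "yaw": 0, "jaw": 1}, {"dx": 0, "dy": 0, "dz": 0, "yaw": 0, "jaw": 1}])

```text
time_s: 4.0
tcp_pos: [0.5092, 0.0355, 0.0515]
eef_rot: [0.0, 0.995, 0.097, -0.003]
ft_force: [-13.0, -4.0, 11.0]
finger_gap: 1.001
```

Request:
apply_moves(deltas=[{"dx": 1, "dy": 0.2, "dz": 0, "yaw": 0, "jaw": 1}, {"dx": 0, "dy": 0, "dz": 0, "yaw": 0, "jaw": 1}])

```text
time_s: 4.2
tcp_pos: [0.5092, 0.0356, 0.0515]
eef_rot: [0.0, 0.995, 0.097, -0.004]
ft_force: [-17.4, -5.3, 14.4]
finger_gap: 1.001
```

Request:
apply_moves(deltas=[{"dx": -10, "dy": -2, "dz": 0, "yaw": 0, "jaw": 1}, {"dx": -20, "dy": -4, "dz": 0, "yaw": 0, "jaw": 1}, {"dx": -30, "dy": -6, "dz": 10, "yaw": 0, "jaw": 1}, {"dx": -30, "dy": -6, "dz": 40, "yaw": 0, "jaw": 1}, {"dx": 0, "dy": 0, "dz": 45, "yaw": 0, "jaw": 1}])

```text
time_s: 4.7
tcp_pos: [0.4184, 0.0187, 0.1445]
eef_rot: [-0.001, 0.995, 0.097, -0.003]
ft_force: [2.0, 0.0, -0.6]
finger_gap: 1.0
```

Request:
apply_moves(deltas=[{"dx": 0, "dy": 0, "dz": 45, "yaw": 0, "jaw": 1}, {"dx": 0, "dy": 0, "dz": 45, "yaw": 0, "jaw": 1}, {"dx": 0, "dy": 0, "dz": 40, "yaw": 0, "jaw": 1}, {"dx": 0, "dy": 0, "dz": 0, "yaw": 0, "jaw": 1}, {"dx": 0, "dy": 0, "dz": 0, "yaw": 0, "jaw": 1}])

```text
time_s: 5.2
tcp_pos: [0.4244, 0.0183, 0.2778]
eef_rot: [0.0, 0.995, 0.097, 0.002]
ft_force: [0.8, 0.8, -1.1]
finger_gap: 1.001
```

```bash
python3 - <<'E'
from h import *
c,n=np.cos(.194),np.sin(.194)
for name in ('wrist','scene'):
    im,d,p=cam(name); w=world(d,p); q=w-[.6165,.06,0]; sx=c*q[...,0]+n*q[...,1]; sy=-n*q[...,0]+c*q[...,1]
    for lo,hi in ((30,120),(-120,-30)):
        b=(sy>lo/1e3)&(sy<hi/1e3)
        m=b&(w[...,2]>.02)&(w[...,2]<.075)&(sx>-.2)&(sx<-.07); dk=b&(abs(w[...,2]-.1)<.006)&(sx<-.05)&(sx>-.13)
        print(name,'front',m.sum(), np.percentile(sx[m],[2,20,50]) if m.any() else 0,'deck edge',np.percentile(sx[dk],[1,3]) if dk.any() else 0)
    if name=='wrist': cv2.imwrite('pics/w3.png',im[...,::-1])
print(bot.get_state()['tcp_pos'])
E
```

```text
wrist front 263 [-0.1013306  -0.10125624 -0.09996028] deck edge [-0.09178291 -0.09122091]
wrist front 249 [-0.10121234 -0.10113627 -0.10017049] deck edge [-0.09165893 -0.09051497]
scene front 0 0 deck edge [-0.09052648 -0.08968329]
scene front 0 0 deck edge [-0.09082479 -0.09013478]
[0.42279466 0.01840299 0.27520669]
```

View pics/w3.png

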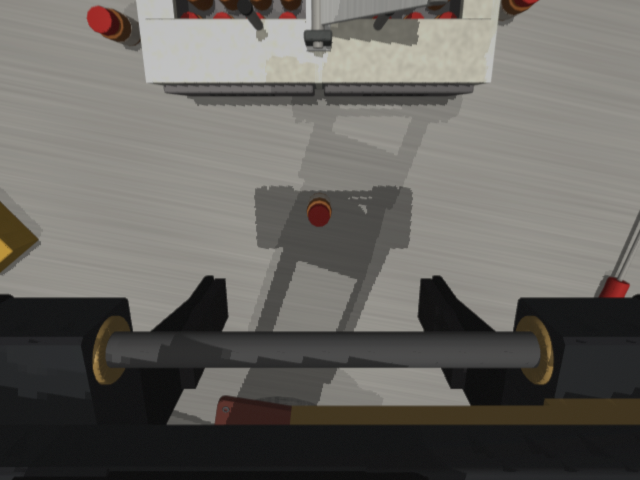

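Both front faces sit level about 9 mm before the deck edge, and I felt the stop in the force. Bottle_c at (318,212) is still standing. Now the flap: I'll go above it, offset so the jaws straddle the bar.

Request:
apply_moves(deltas=[{"dx": 41, "dy": -1.5, "dz": 0, "yaw": 0, "jaw": 1}, {"dx": 41, "dy": -1.5, "dz": 0, "yaw": 0, "jaw": 1}, {"dx": 41, "dy": -1.5, "dz": 0, "yaw": 0, "jaw": 1}, {"dx": 41, "dy": -1.5, "dz": 0, "yaw": 0, "jaw": 1}, {"dx": 39, "dy": -1.5, "dz": 0, "yaw": 0, "jaw": 1}])

```text
time_s: 5.8
tcp_pos: [0.627, 0.0108, 0.2736]
eef_rot: [-0.001, 0.995, 0.097, -0.002]
ft_force: [-0.1, -0.3, -0.1]
finger_gap: 1.0
```

Request:
apply_moves(deltas=[{"dx": 0, "dy": 0, "dz": 0, "yaw": 0, "jaw": 1}, {"dx": 0, "dy": 0, "dz": 0, "yaw": 0, "jaw": 1}, {"dx": 0, "dy": 0, "dz": 0, "yaw": 0, "jaw": 1}])

```text
time_s: 6.1
tcp_pos: [0.6249, 0.0109, 0.2755]
eef_rot: [-0.0, 0.995, 0.097, -0.001]
ft_force: [-0.7, -0.5, 0.3]
finger_gap: 1.0
```

```bash
python3 - <<'E'
from h import *
print(bot.get_state()['tcp_pos'],bot.get_state()['eef_rot'])
c,n=np.cos(.194),np.sin(.194)
im,d,p=cam('wrist'); w=world(d,p); q=w-[.6165,.06,0]; sx=c*q[...,0]+n*q[...,1]; sy=-n*q[...,0]+c*q[...,1]
m=(abs(sx)<.06)&(abs(sy)<.1)&(w[...,2]>.185)&(w[...,2]<.2)
print(m.sum()); 
if m.any(): print(sx[m].min(),sx[m].max(),sy[m].min(),np.median(sy[m]),sy[m].max(),w[m][:,2].max())
cv2.imwrite('pics/w4.png',im[...,::-1])
E
```

```text
[0.62493859 0.01088669 0.27546782] [-2.59166261e-04  9.95300511e-01  9.68295206e-02 -9.32162600e-04]
3151
-0.05156846697233286 0.04852185368413947 -0.08091955085768955 -0.07204507102679693 -0.06293330469810557 0.1986477154377428
```

View pics/w4.png

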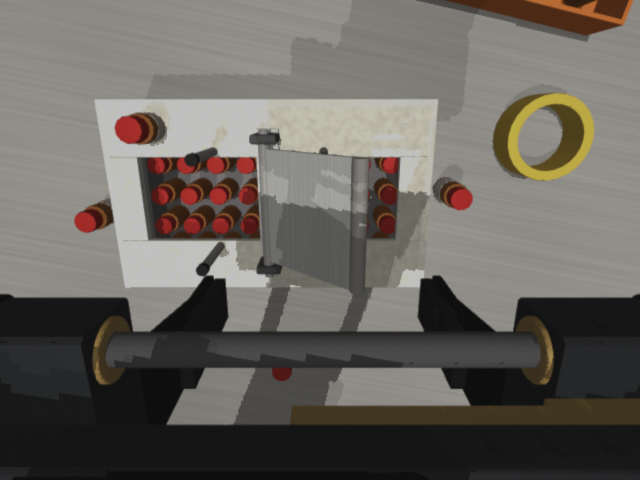

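The bar runs from (358,160) to (358,290). Depth puts its centre at sorter y ≈ −0.075, x ≈ 0, as expected. I'll descend with the jaws straddling it.

Request:
apply_moves(deltas=[{"dx": 1, "dy": 0, "dz": -40, "yaw": 0, "jaw": 1}, {"dx": 0, "dy": 0, "dz": -35, "yaw": 0, "jaw": 1}, {"dx": 0, "dy": 0, "dz": -20, "yaw": 0, "jaw": 1}, {"dx": 0, "dy": 0, "dz": -8, "yaw": 0, "jaw": 1}, {"dx": 0, "dy": 0, "dz": 0, "yaw": 0, "jaw": 1}])

```text
time_s: 6.65
tcp_pos: [0.6261, 0.0108, 0.1733]
eef_rot: [-0.0, 0.995, 0.097, -0.0]
ft_force: [0.8, 0.6, 0.2]
finger_gap: 1.003
```

Request:
apply_moves(deltas=[{"dx": -1, "dy": 4.9, "dz": 3, "yaw": 0, "jaw": 1}, {"dx": -1, "dy": 4.9, "dz": 3, "yaw": 0, "jaw": 1}, {"dx": -1, "dy": 4.9, "dz": 3, "yaw": 0, "jaw": 1}, {"dx": -1, "dy": 4.9, "dz": 3, "yaw": 0, "jaw": 1}, {"dx": -1, "dy": 4.9, "dz": 3, "yaw": 0, "jaw": 1}])

```text
time_s: 7.15
tcp_pos: [0.6223, 0.0357, 0.1893]
eef_rot: [0.0, 0.995, 0.097, 0.0]
ft_force: [-1.0, 1.0, -0.3]
finger_gap: 0.998
```

Request:
apply_moves(deltas=[{"dx": -1, "dy": 4.9, "dz": 3, "yaw": 0, "jaw": 1}, {"dx": -1, "dy": 4.9, "dz": 3, "yaw": 0, "jaw": 1}, {"dx": -1, "dy": 4.9, "dz": 3, "yaw": 0, "jaw": 1}, {"dx": -1, "dy": 4.9, "dz": 3, "yaw": 0, "jaw": 1}, {"dx": -1, "dy": 4.9, "dz": 3, "yaw": 0, "jaw": 1}])

```text
time_s: 7.65
tcp_pos: [0.617, 0.06, 0.2036]
eef_rot: [-0.0, 0.995, 0.097, -0.0]
ft_force: [0.3, 0.8, 1.0]
finger_gap: 1.001
```

```bash
python3 - <<'E'
from h import *
print(bot.get_state()['tcp_pos'],bot.get_state()['ft_force'])
c,n=np.cos(.194),np.sin(.194)
for nm in ('top','scene'):
    im,d,p=cam(nm); w=world(d,p); q=w-[.6165,.06,0]; sx=c*q[...,0]+n*q[...,1]; sy=-n*q[...,0]+c*q[...,1]
    for a,b in ((.015,.06),(-.06,-.015)):
        m=(sx>a)&(sx<b)&(abs(sy)<.1)&(w[...,2]>.14)&(w[...,2]<.235)
        if m.sum()>20:
            i=np.argsort(w[m][:,2])[-15:]; print(nm,a,m.sum(),np.median(sy[m][i]),np.median(w[m][i][:,2]))
    if nm=='scene': cv2.imwrite('pics/s5.png',cv2.resize(im[200:400,180:400,::-1],(660,600)))
E
```

```text
[0.61698531 0.06003179 0.20360179] [0.31593982 0.75226998 0.95938206]
top 0.015 51 -0.04183857306249454 0.1671122705464834
top -0.06 210 -0.07262453555938232 0.19780300154447206
scene 0.015 731 -0.07465574920489906 0.1988383432820657
scene -0.06 228 -0.07071620854295933 0.18932661392694955
```

View pics/s5.png

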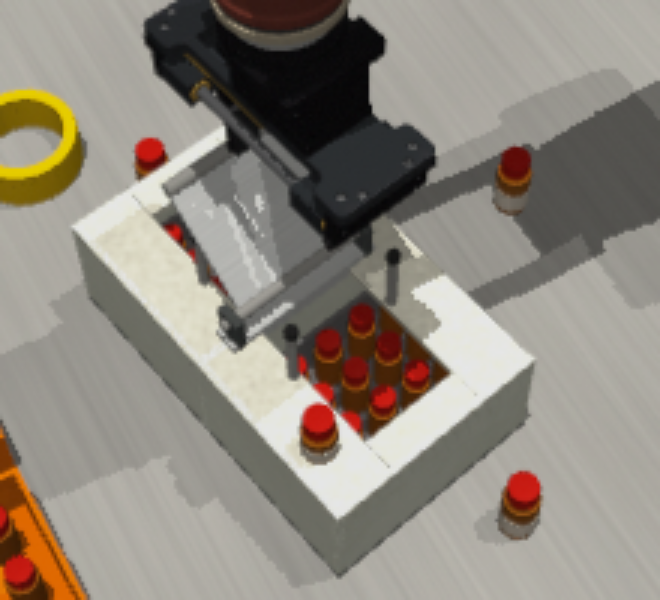

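The flap is still at rest, so the finger passed over or slipped off the bar. I'll measure where the open finger tips really are using wrist depth.

```bash
python3 - <<'E'
from h import *
s=bot.get_state(); t=np.array(s['tcp_pos']); print(t)
a=2*np.arcsin(.0968); c,n=np.cos(a),np.sin(a)
im,d,p=cam('wrist'); w=world(d,p); q=w-t; tx=c*q[...,0]+n*q[...,1]; ty=-n*q[...,0]+c*q[...,1]
for sl in ((slice(275,390),slice(150,230)),(slice(275,390),slice(418,500))):
    m=np.zeros((480,640),bool); m[sl]=1; m&=(d>0)&(abs(tx)<.03)&(q[...,2]>-.03)&(abs(ty)>.03)
    print(m.sum(), 'z',np.percentile(q[m][:,2],[0,2,50,98]),'y',np.percentile(ty[m],[2,50,98]),'x',np.percentile(tx[m],[2,50,98]))
    for lo in np.arange(-.03,.06,.01):
        k=m&(q[...,2]>=lo)&(q[...,2]<lo+.01)
        if k.any(): print('  z',round(lo,3),k.sum(),ty[k].min().round(4),ty[k].max().round(4),tx[k].min().round(4),tx[k].max().round(4))
E
```

```text
[0.61729446 0.0603687  0.20410581]
4255 z [0.02451407 0.02752322 0.06540768 0.11363345] y [0.03114118 0.04665908 0.0553732 ] x [-0.0093264   0.00875169  0.02955153]
  z 0.02 192 0.0439 0.0531 -0.0104 0.011
  z 0.03 505 0.0438 0.0533 -0.011 0.0109
  z 0.04 552 0.0436 0.0535 -0.0081 0.0111
  z 0.05 564 0.0436 0.0556 -0.0018 0.0113
4891 z [-0.0279456  -0.01614888  0.06056286  0.1136558 ] y [-0.07734906 -0.04703772 -0.03138455] x [-0.01681736  0.00791965  0.02940948]
  z -0.03 82 -0.0619 -0.0557 -0.03 -0.0098
  z -0.02 105 -0.0809 -0.0618 -0.0241 -0.0052
  z -0.01 438 -0.0798 -0.0692 -0.0229 -0.0037
  z 0.02 196 -0.0522 -0.0424 -0.0105 0.0109
  z 0.03 487 -0.0519 -0.0424 -0.0104 0.0112
  z 0.04 541 -0.0522 -0.0422 -0.008 0.0112
  z 0.05 575 -0.0541 -0.0424 -0.0025 0.0111
```

The linkage retracts the open tips about 24.5 mm above the TCP. I'll go back over the bar and descend deeper.

Request:
apply_moves(deltas=[{"dx": 4, "dy": -20, "dz": 8, "yaw": 0, "jaw": 1}, {"dx": 4, "dy": -20, "dz": 5, "yaw": 0, "jaw": 1}, {"dx": 2, "dy": -9, "dz": -10, "yaw": 0, "jaw": 1}, {"dx": 0, "dy": 0, "dz": -20, "yaw": 0, "jaw": 1}, {"dx": 0, "dy": 0, "dz": -20, "yaw": 0, "jaw": 1}])

```text
time_s: 8.3
tcp_pos: [0.627, 0.0102, 0.165]
eef_rot: [-0.0, 0.995, 0.096, -0.0]
ft_force: [-1.0, -0.4, 0.3]
finger_gap: 0.998
```

Request:
apply_moves(deltas=[{"dx": 0, "dy": 0, "dz": -12, "yaw": 0, "jaw": 1}, {"dx": 0, "dy": 0, "dz": -6, "yaw": 0, "jaw": 1}, {"dx": 0, "dy": 0, "dz": 0, "yaw": 0, "jaw": 1}])

```text
time_s: 8.6
tcp_pos: [0.6263, 0.0109, 0.1471]
eef_rot: [-0.0, 0.995, 0.097, -0.001]
ft_force: [1.2, 0.3, 0.3]
finger_gap: 1.004
```

Request:
apply_moves(deltas=[{"dx": -1, "dy": 4.9, "dz": 1, "yaw": 0, "jaw": 1}, {"dx": -1, "dy": 4.9, "dz": 2, "yaw": 0, "jaw": 1}, {"dx": -1, "dy": 4.9, "dz": 3, "yaw": 0, "jaw": 1}, {"dx": -1, "dy": 4.9, "dz": 4, "yaw": 0, "jaw": 1}, {"dx": -1, "dy": 4.9, "dz": 4, "yaw": 0, "jaw": 1}])

```text
time_s: 9.1
tcp_pos: [0.6232, 0.0337, 0.1649]
eef_rot: [0.002, 0.995, 0.097, 0.001]
ft_force: [-0.9, -6.2, 5.3]
finger_gap: 1.0
```

```bash
cat > flap.py <<'E'
from h import *
def flap(save=None):
    s=bot.get_state(); print(s['tcp_pos'],s['ft_force'],s['finger_gap'])
    c,n=np.cos(.194),np.sin(.194)
    im,d,p=cam('scene'); w=world(d,p); q=w-[.6165,.06,0]; sx=c*q[...,0]+n*q[...,1]; sy=-n*q[...,0]+c*q[...,1]
    m=(sx>.022)&(sx<.053)&(abs(sy)<.1)&(w[...,2]>.13)&(w[...,2]<.24)
    # leaf + bar points: angle from the hinge for points far from it
    y,z=sy[m],w[m][:,2]-.125; r=np.hypot(y,z); k=(r>.085)&(r<.112)
    print('flap angle',np.percentile(np.arctan2(y[k],z[k]),[10,50,90]).round(3),k.sum(),'max r',r.max().round(3))
    if save: cv2.imwrite(save,cv2.resize(im[200:400,180:400,::-1],(660,600)))
if __name__=='__main__': flap('pics/s6.png')
E
python3 flap.py
```

```text
[0.62321702 0.03368132 0.16489985] [-0.90244113 -6.24178025  5.25402605] 1.0000218135785168
flap angle [-0.72  -0.684 -0.652] 152 max r 0.108
```

Request:
apply_moves(deltas=[{"dx": 0, "dy": 0, "dz": 1, "yaw": 0, "jaw": 1}, {"dx": -1, "dy": 4.9, "dz": 4.5, "yaw": 0, "jaw": 1}, {"dx": -1, "dy": 4.9, "dz": 4, "yaw": 0, "jaw": 1}, {"dx": -1, "dy": 4.9, "dz": 3.5, "yaw": 0, "jaw": 1}])

```text
time_s: 9.55
tcp_pos: [0.619, 0.0505, 0.1758]
eef_rot: [-0.0, 0.995, 0.097, 0.0]
ft_force: [1.8, -1.4, 0.5]
finger_gap: 0.997
```

```bash
python3 flap.py
```

```text
[0.61899994 0.05051891 0.17575319] [ 1.76133539 -1.36070504  0.52247636] 0.9965049673455902
flap angle [-0.513 -0.477 -0.443] 148 max r 0.108
```

View pics/s6.png

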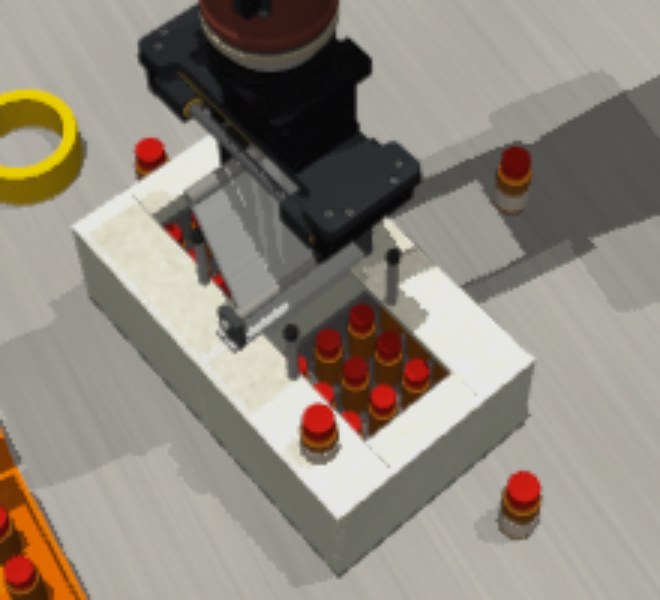

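Request:
apply_moves(deltas=[{"dx": -1, "dy": 4.9, "dz": 3, "yaw": 0, "jaw": 1}, {"dx": -1, "dy": 4.9, "dz": 3, "yaw": 0, "jaw": 1}, {"dx": 0, "dy": 0, "dz": 3, "yaw": 0, "jaw": 0.85}, {"dx": 0, "dy": 0, "dz": 3, "yaw": 0, "jaw": 0.7}, {"dx": 0, "dy": 0, "dz": 1, "yaw": 0, "jaw": 0.7}])

```text
time_s: 10.1
tcp_pos: [0.6171, 0.0597, 0.1887]
eef_rot: [-0.0, 0.995, 0.097, 0.0]
ft_force: [-0.2, -0.1, 0.1]
finger_gap: 0.872
```

```bash
cat > tip.py <<'E'
from flap import *
flap()
t=np.array(bot.get_state()['tcp_pos'])
c,n=np.cos(.194),np.sin(.194)
im,d,p=cam('wrist'); w=world(d,p); q=w-t; tx=c*q[...,0]+n*q[...,1]; ty=-n*q[...,0]+c*q[...,1]
dark=im.max(-1)<70
for s in (1,-1):
    m=dark&(abs(tx)<.013)&(q[...,2]>-.005)&(q[...,2]<.05)&(s*ty>.0)&(s*ty<.06)
    if m.any(): print(s,m.sum(),'tip z',np.percentile(q[m][:,2],[0,1,3]).round(4),'inner y',np.percentile(s*ty[m],[0,2,5,20]).round(4))
E
python3 tip.py
```

```text
[0.61712072 0.05966525 0.18871584] [-0.17638928 -0.09759049  0.08898057] 0.8719625765580307
flap angle [-0.352 -0.315 -0.284] 138 max r 0.109
1 1119 tip z [0.0247 0.0259 0.0269] inner y [0.0378 0.038  0.0381 0.0383]
-1 1199 tip z [0.0251 0.0265 0.028 ] inner y [0.0249 0.0251 0.0253 0.0367]
```

Request:
apply_moves(deltas=[{"dx": 0, "dy": 0, "dz": -4, "yaw": 0, "jaw": 0.7}, {"dx": 0, "dy": 0, "dz": -4, "yaw": 0, "jaw": 0.6}, {"dx": 0, "dy": 0, "dz": 0, "yaw": 0, "jaw": 0.5}, {"dx": 0, "dy": 0, "dz": 0, "yaw": 0, "jaw": 0.4}])

```text
time_s: 10.6
tcp_pos: [0.6167, 0.0596, 0.1799]
eef_rot: [-0.0, 0.995, 0.097, -0.001]
ft_force: [-0.3, -0.4, -0.2]
finger_gap: 0.736
```

```bash
echo "cv2.imwrite('pics/w7.png',im[...,::-1])">>tip.py; python3 tip.py
```

```text
[0.61672096 0.05964402 0.17992834] [-0.25309592 -0.44817111 -0.16935977] 0.7355079077927767
flap angle [-0.292 -0.253 -0.229] 135 max r 0.109
1 1033 tip z [0.0246 0.0257 0.0265] inner y [0.0318 0.032  0.0321 0.0322]
-1 783 tip z [0.0253 0.0262 0.0275] inner y [0.0187 0.019  0.0191 0.0307]
```

View pics/w7.png

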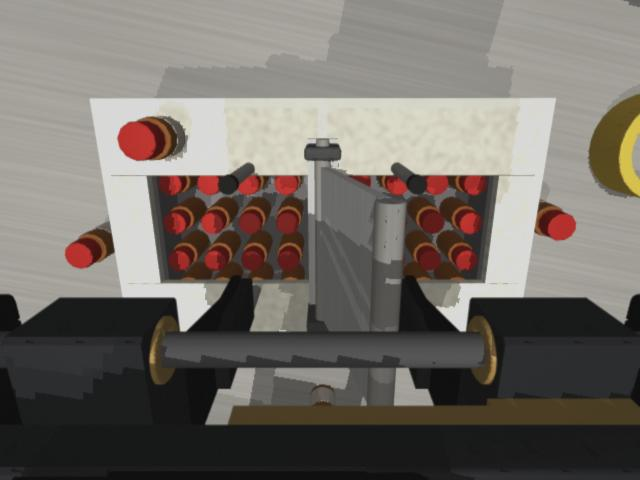

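The bar at (388,300) rests on the right finger, inside the jaws, and jar and bottles are in place. I'll keep closing slowly, with the gripper centred over the hinge.

Request:
apply_moves(deltas=[{"dx": 0, "dy": 0, "dz": 1, "yaw": 0, "jaw": 0.3}, {"dx": 0, "dy": 0, "dz": 0, "yaw": 0, "jaw": 0.2}, {"dx": 0, "dy": 0, "dz": 0, "yaw": 0, "jaw": 0.1}, {"dx": 0, "dy": 0, "dz": 0, "yaw": 0, "jaw": 0.0}, {"dx": 0, "dy": 0, "dz": 0, "yaw": 0, "jaw": -0.1}])

```text
time_s: 11.2
tcp_pos: [0.6172, 0.0597, 0.1815]
eef_rot: [-0.0, 0.995, 0.097, 0.0]
ft_force: [0.6, -0.7, 1.1]
finger_gap: 0.486
```

```bash
python3 tip.py
```

```text
[0.61718805 0.05969231 0.18154885] [ 0.57782031 -0.73282164  1.11277768] 0.48596498026031015
flap angle [-0.185 -0.146 -0.116] 132 max r 0.108
1 853 tip z [0.025  0.0257 0.0268] inner y [0.0212 0.0212 0.0213 0.0214]
-1 658 tip z [0.0246 0.0258 0.027 ] inner y [0.0194 0.0198 0.0199 0.0205]
```

Request:
apply_moves(deltas=[{"dx": 0, "dy": 0, "dz": 0, "yaw": 0, "jaw": -0.2}, {"dx": 0, "dy": 0, "dz": 0, "yaw": 0, "jaw": -0.3}, {"dx": 0, "dy": 0, "dz": 0, "yaw": 0, "jaw": -0.4}, {"dx": 0, "dy": 0, "dz": 0, "yaw": 0, "jaw": -0.5}, {"dx": 0, "dy": 0, "dz": 0, "yaw": 0, "jaw": -0.6}])

```text
time_s: 11.8
tcp_pos: [0.6171, 0.0597, 0.1814]
eef_rot: [-0.0, 0.995, 0.097, -0.0]
ft_force: [0.5, -0.1, 0.3]
finger_gap: 0.242
```

Request:
apply_moves(deltas=[{"dx": 0, "dy": 0, "dz": 0, "yaw": 0, "jaw": -0.7}, {"dx": 0, "dy": 0, "dz": 0, "yaw": 0, "jaw": -0.8}, {"dx": 0, "dy": 0, "dz": 0, "yaw": 0, "jaw": -1}, {"dx": 0, "dy": 0, "dz": 0, "yaw": 0, "jaw": -1}, {"dx": 0, "dy": 0, "dz": 0, "yaw": 0, "jaw": -1}])

```text
time_s: 12.3
tcp_pos: [0.6171, 0.0597, 0.1814]
eef_rot: [-0.0, 0.995, 0.097, -0.0]
ft_force: [0.4, 0.5, 0.4]
finger_gap: 0.127
```

```bash
sed -i 's/w7/w8/' tip.py; python3 tip.py
```

```text
[0.6170794  0.05969537 0.1814335 ] [0.37764249 0.52211542 0.39778544] 0.12722767396238172
flap angle [-0.041  0.002  0.031] 114 max r 0.109
1 573 tip z [0.0254 0.0257 0.0265] inner y [0.0061 0.0061 0.0062 0.0078]
-1 569 tip z [0.0245 0.0258 0.0267] inner y [0.0047 0.0047 0.0048 0.0066]
```

View pics/w8.png

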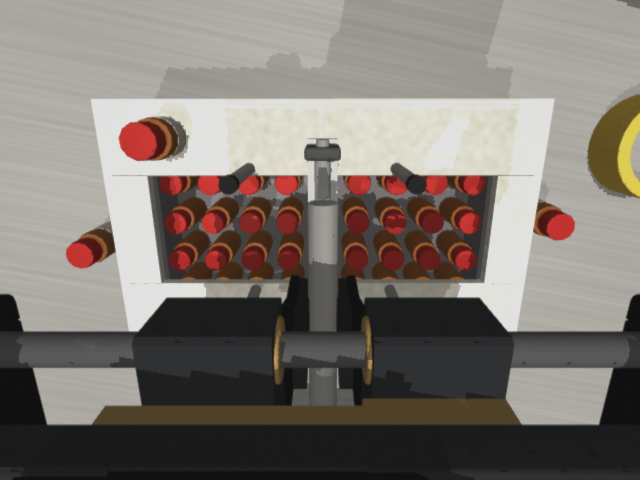

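The bar at (322,300) is pinched between the fingers, with the leaf upright below it. The opening of 0.127 (about 11 mm) matches the 12 mm bar. I'll hold briefly, re-check and hand in.

Request:
apply_moves(deltas=[{"dx": 0, "dy": 0, "dz": 0, "yaw": 0, "jaw": -1}, {"dx": 0, "dy": 0, "dz": 0, "yaw": 0, "jaw": -1}, {"dx": 0, "dy": 0, "dz": 0, "yaw": 0, "jaw": -1}, {"dx": 0, "dy": 0, "dz": 0, "yaw": 0, "jaw": -1}, {"dx": 0, "dy": 0, "dz": 0, "yaw": 0, "jaw": -1}])

```text
time_s: 12.9
tcp_pos: [0.6171, 0.0597, 0.1814]
eef_rot: [-0.0, 0.995, 0.097, -0.0]
ft_force: [0.6, 0.5, -0.4]
finger_gap: 0.126
```

```bash
python3 - <<'E'
from flap import *
flap(); print(abs(bot.get_state()['joint_vel']).max()); bot.job_done()
E
```

```text
[0.61708768 0.05966126 0.18142369] [ 0.58992695  0.45599774 -0.384641  ] 0.1257382702730408
flap angle [-0.044  0.002  0.028] 115 max r 0.109
0.0009260283291413749
the job is handed in; nothing more can be done
```

I pushed both drawers home with one straddling push, then swung the flap up and closed the jaws on its bar. I handed the job in at about 13 s with the flap held upright.

**Last checks:**
- **Drawers:** I felt the hard stop (wrist force about 17 N). Afterwards both front faces sat level at about −0.100 m by wrist depth, against the nominal −0.098 m. That is within calibration error and inside the 4 mm limit. I did not re-measure them after gripping the flap.
- **Flap:** the angle measured about 0.002 rad in two readings about 0.6 s apart. The finger opening stayed at 0.126 (about 11 mm on the 12 mm bar), and joint speeds were below 0.001 rad/s.
- **Bystanders:** the bottles, jar and tape looked undisturbed in the pictures. I never took the arm low near the carton or screwdriver, but I did not measure any of them at the end.

**What disagreed:**
- **First swing:** the first attempt to raise the flap passed over the bar. The finger tips measured about 25 mm above the reported tool point, so I went back about 25 mm deeper and it worked.
- **Drawer push:** because of that offset, the fingers pressed near the top of the drawer fronts. This may also explain an upward force of up to 14 N during the push.

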